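Bleed the manifold gauge in its cabinet

TASK

Slide the cabinet's clear door fully open, turn the bar-handled spring valve inside clockwise (seen from above) all the way to its stop, hold it there for two seconds, then let it go so that it springs back. Finally slide the door fully shut again. Do not turn the round handwheel valve beside it, and leave the other things on the bench and in the cabinet where they lie.

Things in the scene. Friction and masses are not known exactly. Their poses are not given: they have to be found in the camera images.
- cabinet: (All sizes in mm.) Low painted plywood cabinet, fixed, 320 (x, depth) x 460 (y, width) x 120 high, walls 12 thick, front and back rails up to 132. Origin: centre of underside; x away from the robot, y left at yaw 0. Right half (y -218 to -6, x -148 to 148) is an open-topped bay with its floor 12 above the bench; the left half is decked over, flush with the top.
- manifold: Copper pipe, 22 thick, its axis 52 above the bench, lying along the cabinet's x in the bay, with a round gauge (60 across, dial up, 62 above the bench) beside it; the needle follows the bar handle. It carries two brass valves 130 apart along the cabinet's x, on the cabinet's line y = -112; which of them is nearer the robot varies. Origin 12 above the bench, midway between the valves.
- door (a joint): The clear acrylic door that lies flat on the cabinet's top: metres slid towards the cabinet's +y (left). 0 = fully shut over the bay, 0.21 = fully open over the deck (hard stops at both). Slides with about 1.5 N of friction (plus 4 N per m/s) and stays where it is left. It may start a little open.
- door_handle (a point): Centre of the top of the door's handle: an upright aluminium strip 80 long (cabinet's x), 12 thick (cabinet's y), standing 26 above the door panel. Door panel 300 x 225 x 6, its upper face 127 above the bench, the handle's top 153. Handle at its middle; axes parallel to the cabinet's.
- vent (a joint): Turn of the bar handle in rad, clockwise from above: 0 at rest, 1.2 at its stop. The spring resists with 0.06 N m at rest to 0.24 N m at the stop and brings it back within about a second when free.
- vent_top (a point): Centre of the top of the bar handle (on its vertical turning axis, 98 above the bench): a steel bar 110 long (along this point's y axis), 12 wide (x), 18 tall, its underside 80 above the bench. The axes turn with the bar. At rest the bar lies roughly along the cabinet's y (up to 0.3 rad off). Free space round it: the nearest bay wall is 83 from the axis (along the cabinet's x).
- shutoff (a joint): Turn of the round lobed handwheel in rad, 0 at the start; turns easily and stays. Not to be turned.
- shutoff_top (a point): Centre of the top of the handwheel: six-lobed steel wheel 54 across, 14 tall, top 94 above the bench.
- tee: Brass pipe tee, 60 x 50 x 28, lying on the bay's floor. Origin under its centre.
- mandrel: Polished steel mandrel, stepped round bar 190 long (x), 32 thick at most, lying on the bench. Origin under its centre.
- case: Gray nylon case 110 x 170 x 51 on the bench. Origin under its centre.
- spanner: Steel open-ended spanner about 170 long (x) lying on the bench.
- driver: Screwdriver with a black handle, about 180 long (x), lying on the bench.
- jar: Small lidded jar, 56 across and 70 tall, on the bench. Origin under its centre.
- vent_base: Brass body of the spring valve, 34 x 34, fixed to the manifold in the bay, carrying the bar handle. Origin 24 above the bench on the handle's turning axis; it does not turn with the handle.

How it is judged:
By the outcome, as a careful person would: the job done as asked, in the order asked, and still so for the second after the job is handed in, with the robot touching nothing.
It also fails if it takes over 59 s, if anything falls off the work surface, if the arm or the gripper's body presses on something with over 40 N, if the wrist force passes 120 N, or if a joint passes its speed limit or range.

ROBOT

A 6-joint arm with a two-finger parallel gripper is mounted at the origin on the work surface. World frame = base frame: x ahead of the robot, y to its left, z up, the work surface at z = 0. Lengths are in m, angles in degrees, forces in N, time in s.
With the tool pointing down it reaches from about 0.35 to 0.875 m from the base axis. Payload 4.2 kg.
Tool frame: the origin (TCP) lies on the mounting face of the last link; the fingertips stand 182 mm ahead of it and the grasp point (between the pads) lies 164 mm ahead of it (r.tcp_to_grasp is the distance from the TCP to the grasp point, in m); z points along the fingers, y is the line along which they close (so a half turn about z gives the same grasp; the last joint's range is limited). The gripper opens to 87 mm and grips with 3 to 60 N. Pads are 19 mm wide; open, the fingers measure 117 mm over their backs; the gripper's body (75 mm by 190 mm) begins 51 mm behind the grasp point.
Start: joints at [84.316, 22.042, 0.453, 0, -68.411, -14.817], TCP at [0.219, 0.585, 0.405] pointing down, gripper open.
Joint ranges: [-179.83, 179.83], [-69.29, 118.12], [-61.27, 80.66], [-181.25, 117.63], [-171.15, -9.14], [-177.46, 177.46]. Speed limits (degrees/s): [159.86, 159.86, 180, 180, 180, 180].

INTERFACE

Orientations are given as a 3x3 rotation matrix whose columns are the frame's x, y, z axes.
In Python, from station import sense, eyes, r gives the robot as it stands.
- The arm moves only by the tool jog_arm, never from a script. Its argument "increments" is a list of rows, each a list of 4 numbers: the shift along the tool's x, y, z normalised to -1 to 1, where 1 is 0.02 m, then the turn about the tool's z normalised to -1 to 1, where 1 is 0.08 rad. A call has 1 to 10 rows; each row shifts and turns the commanded pose from where the row before left it, along the tool's axes as they then stand; what a row does not reach is not made up. A row lasts 1/10 s, in which the tool goes at most 50 mm and 8.59 degrees, less where a joint would pass 70% of its speed; a pose out of reach is approached as far as the arm can. A call with a number of a shift or a turn outside -1 to 1 is refused whole. A call with a gripper value outside its range is refused whole. "grip" is the finger opening in mm, from 0 to 87, set as the call begins (left out, the last holds). The fingers move at their own pace and stop on an object; the grip force is fixed at half the most. Time passes only in rows, so rows that do not move let the fingers close. It gives the time, the measured TCP pose, the force, the opening and the grip force at its end, in the units of the state.
- sense(): the state, without advancing time (a new reading comes with each control period).
- eyes.capture(name): name is "scene" or "side" or "wrist"; returns the picture (384x512x3 uint8, blue, green, red); there is no depth.
- eyes.get_calibration(name): a dict with "camera_matrix" (3x3 intrinsics, pixels), "k1" (the pictures are not rectified: a ray, as slopes to the right and down, at radius r is drawn at 1 + k1 r^2 times it, then the intrinsics apply), "R" (3x3) and "t" (3): a world point X has camera coordinates R X + t; the wrist camera has in their place "T_tool_cam" (4x4, takes a point from camera to tool coordinates, whose origin is the TCP and whose axes are the flange's). Camera axes: x right, y down, z forward; pixel columns grow to the right and rows downward; lengths in m; the calibration is good to about 2 mm. A picture is of the moment at which its call begins: read the wrist's pose just before it. get_calibration takes no time and is no camera call.
- r.finish_job(): hands the job in; it is judged then, once.
Trained networks look in the newest picture that a camera, given by its name, has taken for a name from the list of things; names that differ only in an ending like _2 or _b are one class to them, and where a whole thing is asked for, a point or a joint stands for the part that bears it (a point fixed in the world has none). Each returns a list of dicts, best first, with "conf" (0 to 1); they miss things now and then, are a little off and sometimes report something else, mostly with a low value. They report only what shows in the picture. A call takes as long as a camera call.
- eyes.spot_in(camera, name): "centre" ([x, y, z] in m, in world coordinates, good to about 4 mm: the middle of the surface that is visible of it).
- eyes.outline_of(camera, name): "mask" (384x512 bool, what is visible of it).
The state is a dict: "time_s": time; "joints": joint angles; "joint_velocities": joint speeds; "effort": joint torques, N m; "tcp_pos": TCP position; "ee_rot": TCP orientation; "wrist_force": force on the tool from outside, world axes, zero at the start; "moment": the same for the moment, N m; "gripper_width": opening from 0.0 (shut) to 1.0 (fully open); "gripper_force": force on a finger pad.
Only numpy, scipy, OpenCV 4.12 (cv2) and the standard library are available. Lean on these libraries where they do the work, as an engineer would, in place of code of your own. Each camera call takes 0.05 s, during which the arm holds its last target. There are 200 camera calls.

## Working session

There is one attempt and no reset: what is moved stays moved. The work goes in short steps, Python scripts to look and compute and a tool call to move; the robot and the scene stay as the last step left them, time stands still between calls to the robot, and variables do not carry over. Pictures are saved under pics/ and viewed, at most 10 in all, crops included, and the job is handed in when it is done.

Besides the shell and the picture viewer there is one more tool, called by a JSON object that holds its "name" and its "arguments". jog_arm: Moves the arm, as the interface text tells. Its arguments: {"type":"object","properties":{"increments":{"type":"array"},"grip":{"type":"number"}},"required":["increments"]}

```bash
ls; mkdir -p pics
python3 - <<'E'
from station import sense, eyes, r
import cv2, numpy as np
s=sense(); print(s['time_s'],s['tcp_pos'],np.round(s['ee_rot'],3).tolist(),s['gripper_width'])
for c in ['scene','side']:
    im=eyes.capture(c); cv2.imwrite(f'pics/{c}0.png',im)
    for n in ['cabinet','door_handle','vent_top','vent_base','shutoff_top','tee','manifold']:
        d=eyes.spot_in(c,n); print(c,n,[(np.round(x['centre'],4).tolist(),round(x['conf'],2)) for x in d[:2]])
print(sense()['time_s'])
E
```

```text
pics
0.0 [0.21878144 0.58523581 0.40363801] [[0.937, -0.35, -0.001], [-0.35, -0.937, -0.002], [0.0, 0.002, -1.0]] 0.9973075981101188
scene cabinet [([0.6264, 0.1667, 0.1229], 0.74), ([0.49, -0.4794, 0.0232], 0.52)]
scene door_handle [([0.6189, 0.0066, 0.1287], 0.82)]
scene vent_top []
scene vent_base [([0.2815, 0.3266, 0.0045], 0.56)]
scene shutoff_top []
scene tee []
scene manifold []
side cabinet [([0.5832, -0.017, 0.1202], 0.81)]
side door_handle [([0.5981, -0.0189, 0.1265], 0.9)]
side vent_top []
side vent_base []
side shutoff_top [([0.4683, -0.4948, 0.021], 0.29)]
side tee []
side manifold []
0.8
```

View pics/scene0.png

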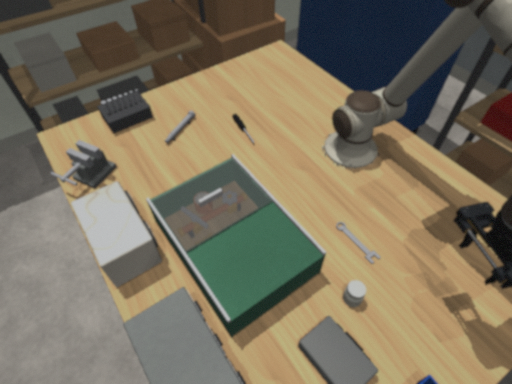

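View pics/side0.png

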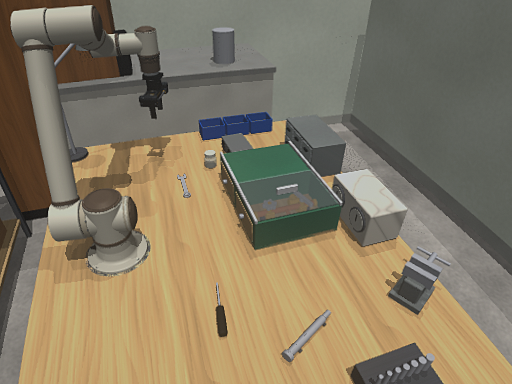

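The door is nearly shut over the bay. Its handle is at about (209,195) in scene and (287,188) in side. The valves show only dimly through the acrylic. I'll fit the cabinet pose from its outlines and the handle from its masks.

```bash
cat > h.py <<'E'
from station import sense, eyes, r
import cv2, numpy as np
from scipy.optimize import minimize
def cam(c, s=None):
    k=eyes.get_calibration(c)
    K=np.array(k['camera_matrix']);k1=k['k1']
    if 'R' in k: return K,k1,np.array(k['R']),np.array(k['t'])
    T=np.array(k['T_tool_cam']); W=np.eye(4); W[:3,:3]=s['ee_rot']; W[:3,3]=s['tcp_pos']
    M=np.linalg.inv(W@T); return K,k1,M[:3,:3],M[:3,3]
def proj(C,X):
    K,k1,R,t=C; return cv2.projectPoints(np.atleast_2d(X).astype(float),cv2.Rodrigues(R)[0],t,K,np.array([k1,0,0,0.]))[0][:,0]
def onplane(C,px,z):
    K,k1,R,t=C
    n=cv2.undistortPoints(np.array(px,float).reshape(-1,1,2),K,np.array([k1,0,0,0.]))[:,0]
    d=np.c_[n,np.ones(len(n))]@R; o=-R.T@t
    return o+d*((z-o[2])/d[:,2])[:,None]
def box(p,c,size,z0,z1):  # p=(x,y,yaw), c local centre
    cs,sn=np.cos(p[2]),np.sin(p[2])
    return np.array([[p[0]+cs*u-sn*v,p[1]+sn*u+cs*v,z] for z in(z0,z1) for u in(c[0]-size[0]/2,c[0]+size[0]/2) for v in(c[1]-size[1]/2,c[1]+size[1]/2)])
def hull(C,P):
    m=np.zeros((384*4,512*4),np.uint8); cv2.fillConvexPoly(m,cv2.convexHull(np.round(proj(C,P)*4+1.5).astype(np.int32)),1)
    return cv2.resize(m.astype(np.float32),(512,384),interpolation=cv2.INTER_AREA)
def iou(Cs,ms,P):
    v=0
    for C,m in zip(Cs,ms):
        h=hull(C,P); v+=np.minimum(h,m).sum()/np.maximum(h,m).sum()
    return v/len(Cs)
def fit(Cs,ms,f,p0,step):
    best=None
    for k in range(3):
        sim=np.vstack([p0]+[np.array(p0)+np.eye(len(p0))[i]*step[i]*(1 if k%2 else -1) for i in range(len(p0))])
        q=minimize(lambda p:-iou(Cs,ms,f(p)),p0,method='Nelder-Mead',options=dict(initial_simplex=sim,xatol=1e-4,fatol=1e-5)); p0=q.x
    return q.x,-q.fun
E
python3 - <<'E'
from h import *
Cs=[cam('scene'),cam('side')]
mc=[];mh=[]
for c in['scene','side']:
    eyes.capture(c)
    mc.append(eyes.outline_of(c,'cabinet')[0]['mask'].astype(np.float32)); d=eyes.outline_of(c,'door_handle')
    mh.append(d[0]['mask'].astype(np.float32)); print(c,mc[-1].sum(),mh[-1].sum(),np.argwhere(mh[-1]).mean(0)[::-1],cv2.boundingRect(mh[-1].astype(np.uint8)))
for i in range(2): cv2.imwrite(f'pics/m{i}.png',np.hstack([mc[i],mh[i]])*255)
# silhouette filled by its hull
mcf=[]
for m in mc:
    ct=np.vstack(cv2.findContours(m.astype(np.uint8),0,1)[0]); z=np.zeros((384,512),np.uint8); cv2.fillConvexPoly(z,cv2.convexHull(ct),1); mcf.append(z.astype(np.float32)); print(z.sum())
for sel in([0,1],[0],[1]):
    p,v=fit([Cs[i] for i in sel],[mcf[i] for i in sel],lambda p:np.vstack([box(p,(0,0),(.32,.46),0,.12),box(p,(0,0),(.32,.46),.12,.132)]),[.61,.1,.1],[.03,.03,.2]); print('cab',sel,p,v)
    if len(sel)==2:
        R=np.array([[np.cos(p[2]),-np.sin(p[2])],[np.sin(p[2]),np.cos(p[2])]])
for i in range(2):
    P=[onplane(Cs[i],[np.argwhere(mh[i]).mean(0)[::-1]],z)[0] for z in(.127,.14,.153)]; print(np.round(P,4).tolist())
print(sense()['time_s'])
E
```

```text
scene 17622.0 5845.0 [209.46398631 203.28246364] (152, 159, 119, 93)
side 8908.0 3253.0 [286.12695973 194.75499539] (239, 170, 99, 52)
18007
9168
cab [0, 1] [0.60618634 0.10714344 0.02000707] 0.972832202911377
cab [0] [0.60706515 0.10993173 0.02269971] 0.9830684065818787
cab [1] [0.60656553 0.10095861 0.01997393] 0.9792110919952393
[[0.6187, 0.0061, 0.127], [0.6223, 0.0153, 0.14], [0.626, 0.0244, 0.153]]
[[0.6013, -0.0215, 0.127], [0.5941, -0.037, 0.14], [0.5869, -0.0525, 0.153]]
1.1[ WARN:0@5.055] global loadsave.cpp:1063 imwrite_ Unsupported depth image for selected encoder is fallbacked to CV_8U.
```

Run:
```python
from h import *
for c in['scene','side']:
    C=cam(c); im=cv2.imread(f'pics/{c}0.png')
    x0,y0=(185,180) if c=='scene' else (268,178)
    g=im[y0:y0+30,x0:x0+42].min(2); m=(g>150).astype(np.uint8)
    n,l,st,ce=cv2.connectedComponentsWithStats(m); k=1+st[1:,4].argmax(); print(c,ce[k]+[x0,y0],st[k],cv2.minAreaRect(np.argwhere(l==k)[:,::-1].astype(np.float32)))
    print([np.round(onplane(C,[ce[k]+[x0,y0]],z)[0],4).tolist() for z in(.14,.146,.153)])
k=eyes.get_calibration('wrist'); print(np.round(k['T_tool_cam'],3).tolist(),k['camera_matrix'][0])
```

```text
scene [208.94285714 195.2       ] [14  9 22 13 70] ((24.382076263427734, 14.787734985351562), (3.10811448097229, 24.185016632080078), 60.945396423339844)
[[0.6083, -0.0122, 0.14], [0.6101, -0.0078, 0.146], [0.6121, -0.0026, 0.153]]
side [286.95454545 186.40909091] [ 9  6 21  6 44] ((18.98077392578125, 8.40384578704834), (1.9611611366271973, 20.19995880126953), 78.69007110595703)
[[0.6153, 0.0081, 0.14], [0.6118, 0.0005, 0.146], [0.6077, -0.0082, 0.153]]
[[0.0, -0.963, -0.27, 0.074], [1.0, -0.0, 0.001, -0.0], [-0.001, -0.27, 0.963, 0.019], [0.0, 0.0, 0.0, 1.0]] [269.83571643   0.         253.08672952]
```

{"name": "jog_arm", "arguments": {"increments": [[1,1,0,-0.5],[1,1,0,-0.5],[1,1,0,-0.5],[1,1,0,-0.5],[1,1,0,-0.5],[1,1,0,-0.5],[1,1,0,-0.5],[1,1,0,-0.5],[1,1,0,-0.5],[1,1,0,-0.24]]}}

```text
time_s: 2.1
tcp_pos: [0.3798, 0.3537, 0.4051]
ee_rot: [[1.0, 0.023, 0.0], [0.023, -1.0, 0.0], [0.0, -0.0, -1.0]]
wrist_force: [-0.3, 0.3, -0.2]
gripper_width: 1.003
gripper_force: 0.0
```

{"name": "jog_arm", "arguments": {"increments": [[0.6,1,0,0],[0.6,1,0,0],[0.6,1,0,0],[0.6,1,0,0],[0.6,1,0,0],[0.6,1,0,0],[0.6,1,0,0],[0.6,1,0,0],[0.6,1,0,0],[0.6,1,0,0]]}}

```text
time_s: 3.1
tcp_pos: [0.5039, 0.1564, 0.405]
ee_rot: [[1.0, 0.021, 0.0], [0.021, -1.0, 0.0], [0.0, -0.0, -1.0]]
wrist_force: [0.7, -0.5, -1.1]
gripper_width: 1.001
gripper_force: 0.0
```

{"name": "jog_arm", "arguments": {"increments": [[0.6,1,0,0],[0.6,1,0,0],[0.6,1,0,0],[0.6,1,0,0],[0.6,1,0,0],[0.6,1,0,0],[0.6,1,0,0],[0.6,1,0,0],[0.35,0.05,0,0],[0,0,0,0]]}}

```text
time_s: 4.1
tcp_pos: [0.6105, -0.0017, 0.4043]
ee_rot: [[1.0, 0.02, -0.0], [0.02, -1.0, 0.0], [-0.0, -0.0, -1.0]]
wrist_force: [-0.6, 0.3, 0.1]
gripper_width: 1.001
gripper_force: 0.0
```

Run:
```python
from h import *
s=sense(); im=eyes.capture('wrist'); cv2.imwrite('pics/w1.png',im); print(s['time_s'],s['tcp_pos'])
C=cam('wrist',s); print('pred',proj(C,[.611,-.002,.153]))
```

```text
4.1 [ 0.6105294  -0.00166998  0.40434236]
pred [[253.16440431 203.61591334]]
```

View pics/w1.png

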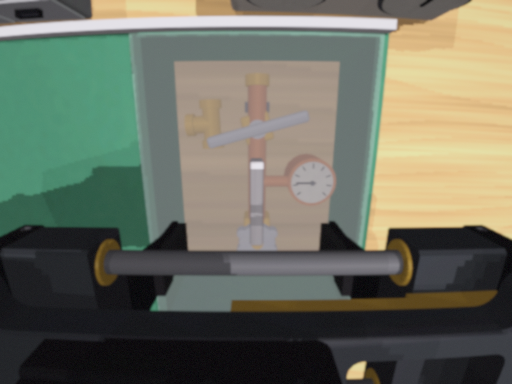

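The bar valve is the far one, with its axis at about (259,129) and ends at (212,142) and (306,117). The door handle is at column 257, about 3 mm right of the gripper's centre. I'll descend and grip it.

{"name": "jog_arm", "arguments": {"increments": [[0,0.2,1,0],[0,0,1,0],[0,0,1,0],[0,0,1,0],[0,0,0.5,0],[0,0,0,0]]}}

```text
time_s: 4.75
tcp_pos: [0.6094, -0.0048, 0.3134]
ee_rot: [[1.0, 0.022, -0.003], [0.022, -1.0, -0.001], [-0.003, 0.0, -1.0]]
wrist_force: [-0.4, -1.2, 0.6]
gripper_width: 1.0
gripper_force: 0.0
```

{"name": "jog_arm", "arguments": {"increments": [[0,0,0,0],[0,0,0,0],[0,0,0,0],[0,0,0,0],[0,0,0,0],[0,0,0,0],[0,0,0,0],[0,0,0,0]], "grip": 0}}

```text
time_s: 5.55
tcp_pos: [0.61, -0.0055, 0.3147]
ee_rot: [[1.0, 0.021, -0.0], [0.021, -1.0, -0.0], [-0.0, 0.0, -1.0]]
wrist_force: [-0.9, 0.0, 0.1]
gripper_width: 0.356
gripper_force: 0.0
```

{"name": "jog_arm", "arguments": {"increments": [[0,0,0,0],[0,0,0,0],[0,0,0,0],[0,0,0,0],[0,0,0,0]]}}

```text
time_s: 6.05
tcp_pos: [0.61, -0.0054, 0.3147]
ee_rot: [[1.0, 0.021, 0.0], [0.021, -1.0, 0.0], [0.0, -0.0, -1.0]]
wrist_force: [0.6, 0.8, -1.0]
gripper_width: 0.134
gripper_force: 30.0
```

{"name": "jog_arm", "arguments": {"increments": [[0,-0.5,0,0],[0,-1,0,0],[0,-1,0,0],[0,-1,0,0],[0,-1,0,0],[0,-1,0,0],[0,-1,0,0],[0,-1,0,0],[0,-1,0,0],[0,-1,0,0]]}}

```text
time_s: 7.05
tcp_pos: [0.6061, 0.1859, 0.3147]
ee_rot: [[1.0, 0.021, 0.001], [0.021, -1.0, -0.0], [0.001, 0.0, -1.0]]
wrist_force: [4.0, -2.7, -2.3]
gripper_width: 0.136
gripper_force: 30.0
```

{"name": "jog_arm", "arguments": {"increments": [[0,-0.3,0,0],[0,-0.2,0,0],[0,-0.1,0,0],[0,0,0,0]]}}

```text
time_s: 7.45
tcp_pos: [0.6059, 0.1967, 0.3147]
ee_rot: [[1.0, 0.021, 0.001], [0.021, -1.0, 0.001], [0.001, -0.001, -1.0]]
wrist_force: [3.3, 1.4, -2.2]
gripper_width: 0.134
gripper_force: 30.0
```

{"name": "jog_arm", "arguments": {"increments": [[0,-0.2,0,0],[0,-0.2,0,0],[0,-0.15,0,0],[0,0,0,0]]}}

```text
time_s: 7.85
tcp_pos: [0.6061, 0.2049, 0.3147]
ee_rot: [[1.0, 0.02, -0.001], [0.02, -1.0, -0.005], [-0.001, 0.005, -1.0]]
wrist_force: [5.6, -9.8, -2.2]
gripper_width: 0.133
gripper_force: 30.0
```

{"name": "jog_arm", "arguments": {"increments": [[0,0.1,0,0],[0,0,0,0],[0,0,0,0],[0,0,0,0],[0,0,0,0],[0,0,-0.5,0],[0,0,-1,0],[0,0,-1,0],[0,0.5,-1,0],[0,1,-1,0]], "grip": 87}}

```text
time_s: 8.85
tcp_pos: [0.606, 0.1763, 0.4063]
ee_rot: [[1.0, 0.024, 0.001], [0.024, -1.0, 0.0], [0.001, -0.0, -1.0]]
wrist_force: [1.5, -0.6, 0.2]
gripper_width: 0.948
gripper_force: 0.0
```

Run:
```python
from h import *
s=dict(tcp_pos=[.61053,-.00167,.40434],ee_rot=np.array([[1,.02,0],[.02,-1,0],[0,0,-1.]]))
C=cam('wrist',s); print(onplane(C,[[259,129],[212,142],[306,117]],.098)); print(sense()['tcp_pos'])
```

```text
[[ 0.67456905 -0.00687318  0.098     ]
 [ 0.66031214  0.0421318   0.098     ]
 [ 0.68777601 -0.0549174   0.098     ]]
[0.60604542 0.17629457 0.40632908]
```

Run:
```python
from h import *
print(sense()['joints'])
s=sense(); im=eyes.capture('scene'); im=eyes.capture('wrist')
for c in['scene','wrist']:
  for n in['vent_top','shutoff_top']:
    print(c,n,[(np.round(x['centre'],4).tolist(),round(x['conf'],2)) for x in eyes.spot_in(c,n)[:2]])
```

```text
[ 3.08859765e+01  2.25753421e+01  1.50634105e+00  3.80584422e-03
 -6.88709219e+01  6.04606110e+01]
scene vent_top [([0.678, 0.003, 0.1004], 0.75)]
scene shutoff_top [([0.4895, -0.4796, 0.025], 0.4)]
wrist vent_top [([0.6735, -0.0014, 0.1018], 0.86)]
wrist shutoff_top [([0.565, 0.0058, 0.0897], 0.64), ([0.6598, 0.199, 0.1289], 0.53)]
```

{"name": "jog_arm", "arguments": {"increments": [[0.36,1,0,0],[0.36,1,0,0],[0.36,1,0,0],[0.36,1,0,0],[0.36,1,0,0],[0.36,1,0,0],[0.36,1,0,0],[0.36,1,0,0],[0.36,1,0,0],[0,0,0,1]]}}

```text
time_s: 10.15
tcp_pos: [0.6755, -0.0045, 0.4027]
ee_rot: [[0.998, -0.063, -0.003], [-0.063, -0.998, -0.001], [-0.003, 0.001, -1.0]]
wrist_force: [0.5, -0.0, -0.2]
gripper_width: 1.001
gripper_force: 0.0
```

{"name": "jog_arm", "arguments": {"increments": [[0,0,0,1],[0,0,0,1],[0,0,0,1],[0,0,0,1],[0,0,0,1],[0,0,0,1],[0,0,0,1],[0,0,0,1],[0,0,0,1],[0,0,0,1]]}}

```text
time_s: 11.15
tcp_pos: [0.6749, -0.0022, 0.4031]
ee_rot: [[0.652, -0.759, -0.003], [-0.759, -0.652, -0.0], [-0.002, 0.002, -1.0]]
wrist_force: [0.8, 0.8, 0.2]
gripper_width: 1.0
gripper_force: 0.0
```

{"name": "jog_arm", "arguments": {"increments": [[0,0,0,1],[0,0,0,1],[0,0,0,1],[0,0,0,1],[0,0,0,1],[0,0,0,0.4],[0,0,0,0],[0,0,0,0]]}}

```text
time_s: 11.95
tcp_pos: [0.6749, -0.0025, 0.4037]
ee_rot: [[0.278, -0.961, -0.002], [-0.961, -0.278, -0.0], [-0.0, 0.002, -1.0]]
wrist_force: [-0.3, 0.1, -0.5]
gripper_width: 0.999
gripper_force: 0.0
```

Run:
```python
from h import *
s=sense(); im=eyes.capture('wrist'); cv2.imwrite('pics/w2.png',im); print(s['time_s'],s['tcp_pos'],s['joints'])
C=cam('wrist',s); print('pred',proj(C,[.675,-.004,.098]))
for n in['vent_top','shutoff_top']:
    print(n,[(np.round(x['centre'],4).tolist(),round(x['conf'],2)) for x in eyes.spot_in('wrist',n)[:2]])
d=eyes.outline_of('wrist','vent_top')
if d:
    m=d[0]['mask'].astype(np.uint8); P=onplane(C,np.argwhere(m)[:,::-1],.098)[:,:2].astype(np.float32); print(m.sum(),cv2.minAreaRect(P),P.mean(0)); cv2.imwrite('pics/m2.png',m*255)
```

```text
11.95 [ 0.67488646 -0.00252419  0.40368802] [ 1.34804351e+01  2.70179898e+01  8.22639648e+00 -9.89703902e-03
 -7.13099996e+01  2.65056796e+00]
pred [[252.9940158  187.84604362]]
vent_top [([0.6748, -0.0089, 0.0981], 0.83), ([0.6156, -0.0167, 0.0622], 0.7)]
shutoff_top [([0.5482, -0.0087, 0.0932], 0.84)]
1044 ((0.6745631694793701, -0.006451122462749481), (0.017492227256298065, 0.10898040235042572), 16.106258392333984) [ 0.67520463 -0.00926573]
```

View pics/w2.png

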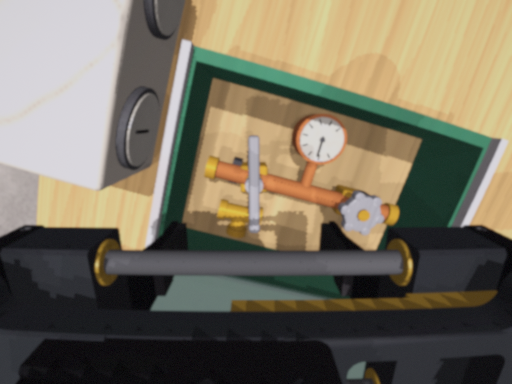

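The bar stands vertical at column 254, spanning rows 137–231, so the gripper yaw matches. The handwheel at (361,212) is clear. A box stands behind the back rail at upper left, so I'll check its clearance.

Run:
```python
from h import *
s=sense(); C=cam('wrist',s)
for z in (0,.1,.15,.2): print(z,np.round(onplane(C,[[100,188],[133,0],[190,0]],z)[:,:2],3).tolist())
S=cam('side')
for z in (0,.1,.15,.2): print(z,np.round(onplane(S,[[334,180],[362,242],[366,216],[336,172]],z)[:,:2],3).tolist())
```

```text
0 [[0.889, 0.084], [0.885, -0.176], [0.814, -0.195]]
0.1 [[0.839, 0.043], [0.836, -0.15], [0.783, -0.163]]
0.15 [[0.814, 0.022], [0.811, -0.137], [0.768, -0.148]]
0.2 [[0.788, 0.002], [0.786, -0.123], [0.752, -0.132]]
0 [[0.915, 0.17], [0.83, -0.205], [0.921, -0.085], [0.955, 0.224]]
0.1 [[0.832, 0.046], [0.757, -0.287], [0.837, -0.18], [0.867, 0.094]]
0.15 [[0.791, -0.016], [0.72, -0.328], [0.796, -0.228], [0.824, 0.029]]
0.2 [[0.749, -0.078], [0.683, -0.368], [0.754, -0.275], [0.78, -0.036]]
```

The box is about 45 mm clear of the gripper body. I'll descend onto the bar.

{"name": "jog_arm", "arguments": {"increments": [[0.2,0.07,1,0],[0,0,1,0],[0,0,1,0],[0,0,1,0],[0,0,1,0],[0,0,1,0],[0,0,0.9,0],[0,0,0.5,0],[0,0,0,0]]}}

```text
time_s: 13.05
tcp_pos: [0.6742, -0.0073, 0.2551]
ee_rot: [[0.276, -0.961, -0.003], [-0.961, -0.276, -0.001], [-0.0, 0.003, -1.0]]
wrist_force: [0.7, -0.2, -0.5]
gripper_width: 0.999
gripper_force: 0.0
```

{"name": "jog_arm", "arguments": {"increments": [[0,0,0,0],[0,0,0,0],[0,0,0,0],[0,0,0,0],[0,0,0,0],[0,0,0,0],[0,0,0,0],[0,0,0,0],[0,0,0,0],[0,0,0,0]], "grip": 0}}

```text
time_s: 14.05
tcp_pos: [0.6749, -0.0072, 0.2567]
ee_rot: [[0.277, -0.961, 0.001], [-0.961, -0.277, 0.0], [0.0, -0.001, -1.0]]
wrist_force: [1.4, 0.5, -0.7]
gripper_width: 0.214
gripper_force: 30.0
```

{"name": "jog_arm", "arguments": {"increments": [[0,0,0,0],[0,0,0,0],[0,0,0,0]]}}

```text
time_s: 14.35
tcp_pos: [0.6749, -0.0072, 0.2567]
ee_rot: [[0.277, -0.961, 0.001], [-0.961, -0.277, 0.0], [0.0, -0.001, -1.0]]
wrist_force: [2.1, 1.2, -1.9]
gripper_width: 0.213
gripper_force: 30.0
```

The opening is 18.5 mm, not 12, so the pads are probably on a stem or hub below the bar. I'll open a little, rise 8 mm and grip again.

{"name": "jog_arm", "arguments": {"increments": [[0,0,0,0],[0,0,0,0],[0,0,-0.4,0],[0,0,0,0]], "grip": 30}}

```text
time_s: 14.75
tcp_pos: [0.6748, -0.0073, 0.2664]
ee_rot: [[0.277, -0.961, 0.002], [-0.961, -0.277, -0.0], [0.001, -0.002, -1.0]]
wrist_force: [0.6, -0.2, -0.1]
gripper_width: 0.34
gripper_force: 0.0
```

{"name": "jog_arm", "arguments": {"increments": [[0,0,0,0],[0,0,0,0],[0,0,0,0],[0,0,0,0],[0,0,0,0]], "grip": 0}}

```text
time_s: 15.25
tcp_pos: [0.6748, -0.0071, 0.2649]
ee_rot: [[0.277, -0.961, 0.001], [-0.961, -0.277, 0.0], [0.0, -0.001, -1.0]]
wrist_force: [1.4, 0.6, 0.0]
gripper_width: 0.211
gripper_force: 30.0
```

Run:
```python
from h import *
im=eyes.capture('wrist'); a=cv2.resize(im[60:350,150:380],None,fx=2,fy=2); b=cv2.resize(cv2.imread('pics/w2.png')[120:250,215:295],None,fx=4,fy=4,interpolation=2)
b=cv2.copyMakeBorder(b,0,a.shape[0]-b.shape[0],0,0,0)
cv2.imwrite('pics/z1.png',np.hstack([a,b])[:, :800])
```

```text
(no output)
```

View pics/z1.png

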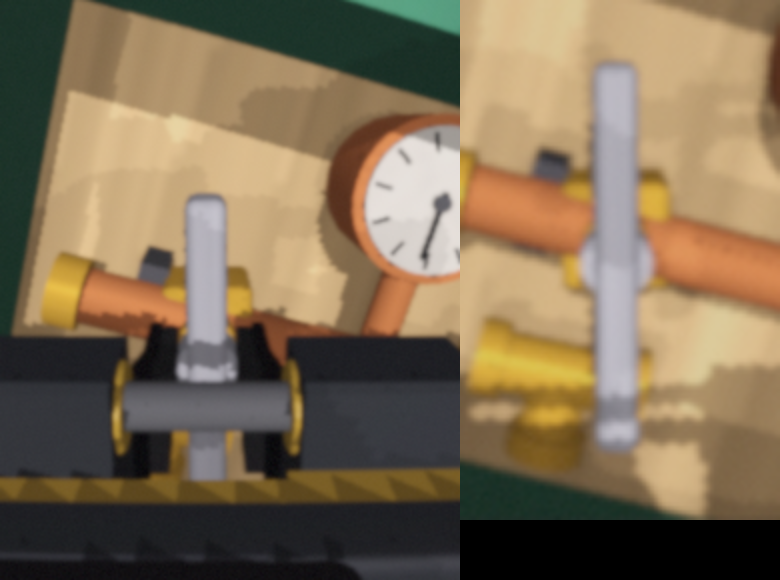

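The bar has a round hub, about 19 mm across, at its centre, and that is what the pads are gripping. I'll grip the bar 30 mm off-axis on its -y side instead and swing it along an arc.

{"name": "jog_arm", "arguments": {"increments": [[0,0,0,0],[0,0,0,0],[0.5,0,0,0],[1,0,0.1,0],[0,0,0,0]], "grip": 32}}

```text
time_s: 15.8
tcp_pos: [0.6829, -0.0384, 0.2621]
ee_rot: [[0.274, -0.962, -0.002], [-0.962, -0.274, -0.001], [0.0, 0.002, -1.0]]
wrist_force: [-0.3, 0.6, 0.0]
gripper_width: 0.362
gripper_force: 0.0
```

{"name": "jog_arm", "arguments": {"increments": [[0,0,0,0],[0,0,0,0],[0,0,0,0],[0,0,0,0],[0,0,0,0],[0,0,0,0]], "grip": 0}}

```text
time_s: 16.4
tcp_pos: [0.6831, -0.0357, 0.2629]
ee_rot: [[0.277, -0.961, 0.001], [-0.961, -0.277, 0.0], [-0.0, -0.001, -1.0]]
wrist_force: [2.1, 0.9, -1.4]
gripper_width: 0.132
gripper_force: 30.0
```

11.5 mm: the bar is gripped. Now I'll turn it.

{"name": "jog_arm", "arguments": {"increments": [[0,0.12,0,1],[0,0.12,0,1],[0,0.12,0,1],[-0.01,0.12,0,1],[0,0.12,0,1],[-0.01,0.12,0,1],[0,0.12,0,1],[0,0.12,0,1]]}}

```text
time_s: 17.2
tcp_pos: [0.6635, -0.035, 0.2628]
ee_rot: [[-0.354, -0.935, -0.001], [-0.935, 0.354, 0.001], [-0.0, 0.001, -1.0]]
wrist_force: [-1.3, 2.4, -0.0]
gripper_width: 0.133
gripper_force: 30.1
```

{"name": "jog_arm", "arguments": {"increments": [[0,0.12,0,1],[-0.01,0.12,0,1],[0,0.12,0,1],[-0.01,0.12,0,1],[0,0.12,0,1],[0,0.12,0,1],[0,0.06,0,0.5],[0,0,0,0]]}}

```text
time_s: 18.0
tcp_pos: [0.6505, -0.0258, 0.2628]
ee_rot: [[-0.769, -0.639, -0.002], [-0.639, 0.769, 0.001], [0.001, 0.002, -1.0]]
wrist_force: [-3.0, 5.9, 1.1]
gripper_width: 0.138
gripper_force: 30.2
```

```bash
python3 -c "
from station import sense
s=sense();print(s['moment'],s['wrist_force'])"
```

```text
[1.53845967 0.77565574 0.44476692] [-3.04853511  5.88293282  1.09777214]
```

{"name": "jog_arm", "arguments": {"increments": [[0,0.08,0,0.5],[0,0.05,0,0.3],[0,0,0,0]]}}

```text
time_s: 18.3
tcp_pos: [0.6493, -0.0244, 0.2628]
ee_rot: [[-0.809, -0.588, -0.001], [-0.588, 0.809, 0.0], [0.001, 0.001, -1.0]]
wrist_force: [-3.1, 3.7, 2.3]
gripper_width: 0.136
gripper_force: 30.4
```

```bash
python3 -c "
from station import sense
s=sense();print(s['moment'],s['wrist_force'])"
```

```text
[1.2913672  0.68860811 0.52704063] [-3.07939984  3.68641688  2.3463441 ]
```

{"name": "jog_arm", "arguments": {"increments": [[0,0.1,0,0.3],[0,0.1,0,0],[0,0,0,0]]}}

```text
time_s: 18.6
tcp_pos: [0.6484, -0.0234, 0.2629]
ee_rot: [[-0.823, -0.568, 0.003], [-0.568, 0.823, -0.003], [-0.001, -0.004, -1.0]]
wrist_force: [3.0, -7.1, -2.1]
gripper_width: 0.136
gripper_force: 30.7
```

Run:
```python
from h import *
s=sense();print(s['moment'],s['wrist_force'])
im=eyes.capture('wrist'); cv2.imwrite('pics/w3.png',cv2.resize(im[60:350,120:480],None,fx=2,fy=2))
```

```text
[-1.76503721 -1.1779961   0.64252464] [ 2.9804271  -7.08736362 -2.09744566]
```

View pics/w3.png

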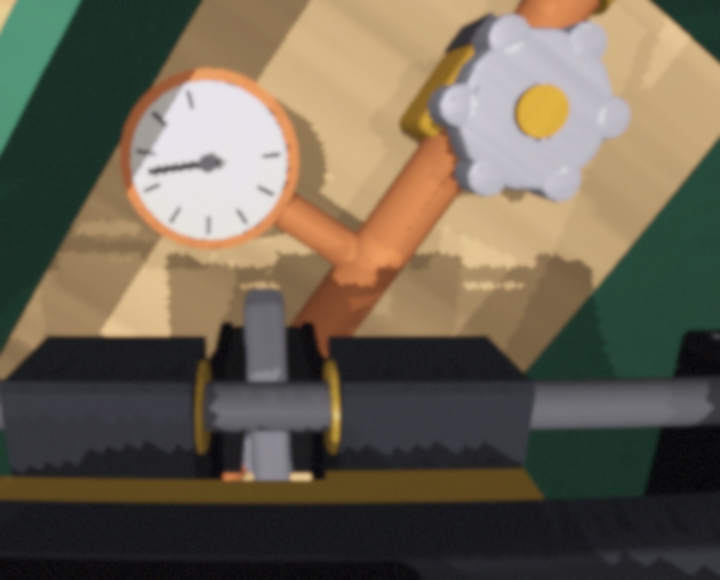

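At the stop: the torque about the axis is about 0.87 N m, well above the spring's 0.24, and the gauge needle has swung. Now I'll hold for over 2 s.

{"name": "jog_arm", "arguments": {"increments": [[0,0,0,0],[0,0,0,0],[0,0,0,0],[0,0,0,0],[0,0,0,0],[0,0,0,0],[0,0,0,0],[0,0,0,0],[0,0,0,0],[0,0,0,0]]}}

```text
time_s: 19.65
tcp_pos: [0.6484, -0.0235, 0.2629]
ee_rot: [[-0.824, -0.567, 0.003], [-0.567, 0.824, -0.003], [-0.001, -0.004, -1.0]]
wrist_force: [4.4, -6.0, -2.8]
gripper_width: 0.138
gripper_force: 30.7
```

{"name": "jog_arm", "arguments": {"increments": [[0,0,0,0],[0,0,0,0],[0,0,0,0],[0,0,0,0],[0,0,0,0],[0,0,0,0],[0,0,0,0],[0,0,0,0],[0,0,0,0],[0,0,0,0]]}}

```text
time_s: 20.65
tcp_pos: [0.6484, -0.0235, 0.2629]
ee_rot: [[-0.824, -0.567, 0.003], [-0.567, 0.824, -0.003], [-0.001, -0.004, -1.0]]
wrist_force: [4.0, -5.9, -2.6]
gripper_width: 0.141
gripper_force: 30.7
```

{"name": "jog_arm", "arguments": {"increments": [[0,0,0,0],[0,0,0,0],[0,0,0,0],[0,0,0,0],[0,0,0,0],[0,0,0,0]]}}

```text
time_s: 21.25
tcp_pos: [0.6484, -0.0235, 0.2629]
ee_rot: [[-0.824, -0.567, 0.003], [-0.567, 0.824, -0.003], [-0.001, -0.004, -1.0]]
wrist_force: [3.9, -5.2, -2.1]
gripper_width: 0.138
gripper_force: 30.7
```

{"name": "jog_arm", "arguments": {"increments": [[0,0,0,0],[0,0,0,0],[0,0,-1,0],[0,0,-1,0],[0,0,-1,0],[0,0,-1,0],[0,0,-1,0],[0,0,-1,0]], "grip": 40}}

```text
time_s: 22.05
tcp_pos: [0.6475, -0.0222, 0.3835]
ee_rot: [[-0.825, -0.565, 0.001], [-0.565, 0.825, -0.0], [-0.001, -0.0, -1.0]]
wrist_force: [0.9, -0.5, -0.5]
gripper_width: 0.462
gripper_force: 0.0
```

Run:
```python
from h import *
s=sense();print(s['time_s'],s['joints'],s['tcp_pos'])
im=eyes.capture('wrist'); eyes.capture('scene'); cv2.imwrite('pics/w4.png',im)
C=cam('wrist',s); d=eyes.outline_of('wrist','vent_top')
if d:
    m=d[0]['mask'].astype(np.uint8); P=onplane(C,np.argwhere(m)[:,::-1],.098)[:,:2].astype(np.float32); print(m.sum(),cv2.minAreaRect(P))
for c in['wrist','scene']: print(c,[(np.round(x['centre'],4).tolist(),round(x['conf'],2)) for x in eyes.spot_in(c,'door_handle')[:2]])
```

```text
22.05 [ 1.23176612e+01  2.50657219e+01  2.10711946e+00  1.17755602e-02
 -6.69992551e+01 -6.79160368e+01] [ 0.64745928 -0.02221132  0.38353755]
1236 ((0.6721041798591614, -0.014701664447784424), (0.02251456119120121, 0.09060242772102356), 14.332984924316406)
wrist [([0.5233, 0.1282, 0.1284], 0.88)]
scene [([0.6188, 0.2156, 0.1223], 0.85)]
```

View pics/w4.png

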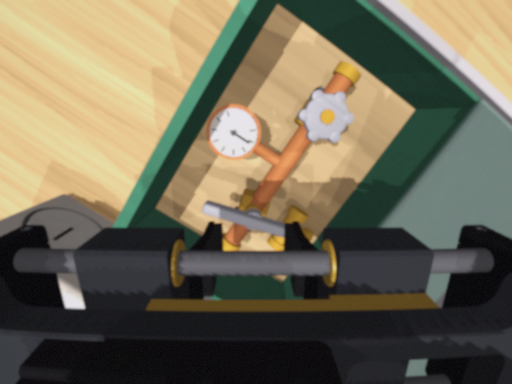

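The bar has sprung back to about its rest angle, and the handwheel is unmoved. I'll return to the door handle using the half-turn-equivalent orientation.

{"name": "jog_arm", "arguments": {"increments": [[0,0,0,1],[0,0,0,1],[0,0,0,1],[0,0,0,1],[0,0,0,1],[0,0,0,1],[0,0,0,1],[0,0,0,0.26],[0.15,0.95,0,0],[0.15,0.95,0,0]], "grip": 80}}

```text
time_s: 23.3
tcp_pos: [0.6404, 0.0161, 0.3814]
ee_rot: [[-1.0, -0.022, -0.002], [-0.022, 1.0, -0.0], [0.002, -0.0, -1.0]]
wrist_force: [-0.1, 0.7, -0.1]
gripper_width: 0.917
gripper_force: 0.0
```

{"name": "jog_arm", "arguments": {"increments": [[0.15,0.95,0,0],[0.15,0.95,0,0],[0.15,0.95,0,0],[0.15,0.95,0,0],[0.15,0.95,0,0],[0.15,0.95,0,0],[0.15,0.95,0,0],[0.15,0.95,0,0],[0,0,0,0],[0,0,0,0]]}}

```text
time_s: 24.3
tcp_pos: [0.613, 0.1683, 0.3825]
ee_rot: [[-1.0, -0.023, -0.0], [-0.023, 1.0, -0.0], [0.0, -0.0, -1.0]]
wrist_force: [0.9, 0.7, 1.0]
gripper_width: 0.916
gripper_force: 0.0
```

{"name": "jog_arm", "arguments": {"increments": [[0.15,0.9,0,0],[0.15,0.9,0,0],[0,0,0,0],[0,0,1,0],[0,0,1,0],[0,0,1,0],[0,0,0.35,0],[0,0,0,0]]}}

```text
time_s: 25.1
tcp_pos: [0.6062, 0.2036, 0.3147]
ee_rot: [[-1.0, -0.022, -0.002], [-0.022, 1.0, -0.001], [0.002, -0.001, -1.0]]
wrist_force: [0.2, 0.3, -0.4]
gripper_width: 0.918
gripper_force: 0.0
```

{"name": "jog_arm", "arguments": {"increments": [[0,0,0,0],[0,0,0,0],[0,0,0,0],[0,0,0,0],[0,0,0,0],[0,0,0,0],[0,0,0,0],[0,0,0,0],[0,0,0,0],[0,0,0,0]], "grip": 0}}

```text
time_s: 26.1
tcp_pos: [0.6064, 0.2036, 0.3157]
ee_rot: [[-1.0, -0.022, -0.0], [-0.022, 1.0, 0.0], [0.0, 0.0, -1.0]]
wrist_force: [-0.3, -0.7, 0.5]
gripper_width: 0.137
gripper_force: 30.0
```

{"name": "jog_arm", "arguments": {"increments": [[0,0,0,0],[0,0,0,0]]}}

```text
time_s: 26.3
tcp_pos: [0.6063, 0.2036, 0.3157]
ee_rot: [[-1.0, -0.022, -0.0], [-0.022, 1.0, 0.0], [0.0, 0.0, -1.0]]
wrist_force: [0.1, 0.4, 0.3]
gripper_width: 0.135
gripper_force: 30.0
```

{"name": "jog_arm", "arguments": {"increments": [[0,-0.5,0,0],[0,-1,0,0],[0,-1,0,0],[0,-1,0,0],[0,-1,0,0],[0,-1,0,0],[0,-1,0,0],[0,-1,0,0],[0,-1,0,0],[0,-1,0,0]]}}

```text
time_s: 27.3
tcp_pos: [0.6102, 0.0113, 0.3157]
ee_rot: [[-1.0, -0.021, -0.0], [-0.021, 1.0, 0.0], [0.0, 0.0, -1.0]]
wrist_force: [0.8, 1.9, -0.0]
gripper_width: 0.135
gripper_force: 30.0
```

{"name": "jog_arm", "arguments": {"increments": [[0,-0.4,0,0],[0,-0.3,0,0],[0,-0.2,0,0],[0,0,0,0]]}}

```text
time_s: 27.7
tcp_pos: [0.6107, -0.005, 0.3157]
ee_rot: [[-1.0, -0.022, -0.001], [-0.022, 1.0, -0.001], [0.001, -0.001, -1.0]]
wrist_force: [-1.7, -2.0, -0.9]
gripper_width: 0.134
gripper_force: 30.0
```

{"name": "jog_arm", "arguments": {"increments": [[0,-0.2,0,0],[0,-0.1,0,0],[0,0,0,0]]}}

```text
time_s: 28.0
tcp_pos: [0.6105, -0.0071, 0.3157]
ee_rot: [[-1.0, -0.023, -0.0], [-0.023, 1.0, 0.005], [0.0, 0.005, -1.0]]
wrist_force: [-4.3, 13.0, 2.8]
gripper_width: 0.136
gripper_force: 30.0
```

{"name": "jog_arm", "arguments": {"increments": [[0,0,0,0],[0,0,0,0],[0,0,0,0],[0,0,0,0],[0,0,0,0],[0,0,-0.5,0],[0,0,-1,0],[0,0,-1,0],[0,0,-1,0],[0,0,-1,0]], "grip": 60}}

```text
time_s: 29.0
tcp_pos: [0.611, -0.0107, 0.4075]
ee_rot: [[-1.0, -0.022, 0.001], [-0.022, 1.0, -0.0], [-0.001, -0.0, -1.0]]
wrist_force: [-0.0, -0.8, 0.7]
gripper_width: 0.689
gripper_force: 0.0
```

Run:
```python
from h import *
s=sense();im=eyes.capture('wrist'); cv2.imwrite('pics/w5.png',im);print(s['time_s'],s['tcp_pos'],s['wrist_force'])
```

```text
29.0 [ 0.61102926 -0.010666    0.40750473] [-0.03563235 -0.79451935  0.65455166]
```

View pics/w5.png

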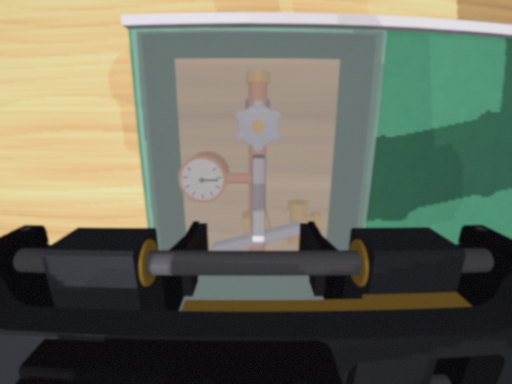

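The door panel spans columns 133–383 over the bay, so it is shut against its stop. The bar is back at rest, with its end at (218,246), and the gripper is clear.

```bash
python3 -c "
from station import r
print(r.finish_job())"
```

```text
the job is handed in; nothing more can be done
None
```

The job is handed in at about 29 s: I slid the door fully open, held the spring valve at its clockwise stop for over 2 s, released it so it sprang back, and slid the door fully shut, without touching the handwheel or the other items.

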